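# Gauge the last centrifuge tube sleeve with the bench caliper

### The arm

A 6-joint arm with a two-finger parallel gripper is mounted at the origin on the work surface. World frame = base frame: x ahead of the robot, y to its left, z up, the work surface at z = 0. Lengths are in mm, angles in rad, forces in N, time in s.
With the tool pointing down it reaches from about 275 to 1000 mm from the base axis. Payload 8.4 kg.
Tool frame: the origin (TCP) lies on the mounting face of the last link; the fingertips stand 173 mm ahead of it and the grasp point (between the pads) lies 155 mm ahead of it; z points along the fingers, y is the direction in which the jaws open and shut (so a half turn about z gives the same grasp; the last joint's range is limited). The gripper opens to 85 mm and grips with 20 to 120 N. Pads are 22 mm wide; open, the fingers measure 114 mm over their backs; the gripper's body (76 mm by 85 mm) begins 54 mm behind the grasp point. The pads swing forward as they close: fully open they stand 13 mm farther back than shut.
Start: joints at [-1.156, 0.353, 1.633, -0, 1.155, -0.002], TCP at [253.022, -571.497, 404.681] pointing down, gripper open.
Joint ranges: [-2.63, 2.63], [-0.92, 2.1], [0.06, 2.66], [-1.3, 4.44], [0, 2.69], [-3.02, 3.02]. Speed limits (rad/s): [2.22, 2.22, 2.79, 3.14, 3.14, 3.14].

### API

Orientations are given as [roll, pitch, yaw] about the fixed x, y, z axes, in that order (R = Rz(yaw) Ry(pitch) Rx(roll)).
In Python, from rig import r, grab_frame, spotter gives the robot as it stands.
- The arm moves only by the tool apply_moves, never from a script. Its argument "motion" is text: rows parted by semicolons, each of 5 numbers parted by spaces: the opening, from -1 (shut) to 1 (fully open), then the shift along the tool's x, y, z as a fraction of full scale, then the turn about the tool's z as a fraction of full scale. In form: hand x y z twist; .... A call has 1 to 20 rows; each row is the pose to reach, as a shift and turn from the pose commanded when the call began, along the tool's axes at that moment, turning the shorter way round; what a row does not reach only later rows make up. Full scale, the value 1, is 1 m for a shift and pi rad for a turn. A row lasts 1/12 s, in which the tool goes at most 41.7 mm and 7.16 degrees, less where a joint would pass 70% of its speed; a pose out of reach is approached as far as the arm can. A call with a number of a shift or a turn outside -1 to 1 is refused whole. A call with a gripper value outside its range is refused whole. The fingers move at their own pace and stop on an object; "squeeze" is the grip in N (left out, the last holds). Time passes only in rows, so rows that repeat a pose let the fingers close. It gives the time, the measured TCP pose, the force and the opening at its end, in the units of the state.
- r.sense(): the state, without advancing time (a new reading comes with each control period).
- grab_frame(name): name is "scene" or "top"; returns a dict with "img" (384x512x3 uint8, red, green, blue), "fx", "fy", "cx", "cy" (pixels), "dist_coeffs" ([k1, k2, p1, p2, k3] as OpenCV has them; the pictures are not rectified), "R" (3x3) and "t" (3): a world point X has camera coordinates R X + t. Camera axes: x right, y down, z forward; pixel columns grow to the right and rows downward; lengths in mm; the calibration is good to about 2 mm. A picture is of the moment at which its call begins. There is no depth.
- r.sign_off(): hands the job in, once; it reports no verdict.
Trained networks look in the newest picture that a camera, given by its name, has taken for a name from the list of things; names that differ only in an ending like _2 or _b are one class to them, and where a whole thing is asked for, a point or a joint stands for the part that bears it (a point fixed in the world has none). Each returns a list of dicts, best first, with "conf" (0 to 1); they miss things now and then, are a little off and sometimes report something else, mostly with a low value. They report only what shows in the picture. A call takes as long as a camera call.
- spotter.boxes_of(query, camera): "point" ([x, y, z] in mm, in world coordinates, good to about 4 mm: the middle of the surface that is visible of it).
- spotter.place_of(query, camera): "point" ([x, y, z] in mm, in world coordinates, good to about 4 mm: a listed point, or the origin of a listed thing).
The state is a dict: "clock": time; "qpos": joint angles; "qvel": joint speeds; "joint_efforts": joint torques, N m; "eef_pos": TCP position; "tcp_rot": TCP orientation; "contact_force": force on the tool from outside, world axes, zero at the start; "wrist_torque": the same for the moment, N m; "opening": opening from 0.0 (shut) to 1.0 (fully open).
Only numpy, scipy, OpenCV 4.12 (cv2) and the standard library are available. Lean on these libraries where they do the work, as an engineer would, in place of code of your own. Each camera call takes 0.05 s, during which the arm holds its last target.

### The job

Take the steel tube sleeve out of the centrifuge rotor and stand it upright on the plate of the gauging stand, between the open jaws of the caliper, and let go of it. Then slide the caliper shut until both jaws bear lightly on the sleeve, and leave it closed on the standing sleeve, ready to be read. Leave the tray with the gauged sleeves, the bottle and the jar alone.

Things in the scene. Friction and masses are not known exactly. Their poses are not given: they have to be found in the camera images.
- sleeve: plain steel tube sleeve to be gauged, closed at the bottom, 92 mm long, about 32 mm outside diameter (the caliper is to find it), 110 g. Origin: centre of its closed bottom; z runs along the tube to its mouth. Starts loose in one cup of the rotor, leaning about 30 degrees, about 42 mm of it standing out; the mouth leans over the rotor's hub, roughly towards the robot. Only sleeve in the rotor.
- rotor: fixed angle rotor lying on the bench: grey dish 234 mm across, 47 mm high, hub and nut up to 70 mm high, four aluminium cups (42 mm outside, 35 mm inside, 50 mm deep) that lean 30 degrees inwards at the top. Origin: on its axis at bench level, z up. The sleeve's cup is on its +x side; the other three are empty.
- cup_mouth (a point): centre of the mouth of the cup that holds the sleeve, 69 mm above the bench; the cup's axis leans 30 degrees from vertical, rising towards the rotor's axis.
- stand: fixed gauging stand: steel plate 130 mm (x) by 290 mm (y), 14 mm thick, carrying a slide caliper that lies flat, display up. Origin: centre of the plate's underside; z up, x from the jaw tips to the beam, y along the beam from the fixed jaw to the slider. Both jaws reach from the beam (edge at x = +13 mm) to x = -30 mm, 26 to 33 mm above the bench. Nothing of it is higher than 48 mm.
- fixed_face (a point): point on the measuring face of the caliper's fixed jaw, at x = -12, y = -50 mm of the stand, 29.5 mm above the bench; the face looks along the stand's +y. A sleeve standing at this x clears the beam by 9 mm.
- beam: the caliper's fixed part: steel beam 16 mm wide, 236 mm long, with the fixed jaw. Same origin and axes as stand.
- moving_face (a point): point on the measuring face of the caliper's moving jaw, opposite fixed_face; it travels with the slider.
- slider_grip (a point): place to hold the slider, on its black housing 62 mm behind the moving jaw's face, mid-width, 36 mm above the bench. The housing is 30 mm wide (stand's x) and 76 mm long (y, from 9 to 85 mm behind the face); underside 23.5 mm, top 41.5 mm above the bench; its flanks are free down to the plate.
- slider (a joint): the caliper's slider: opening between the measuring faces in m, 0 = jaws shut, up to 0.085; starts open. It slides along the stand's y with about 1.5 N of friction (plus some drag with speed) and stays where it is left.
- tray: white tray 90 by 150 by 18 mm beyond the work, fixed, with the two sleeves already gauged. Bystander.
- sleeve_b: a gauged sleeve, same make, standing in the tray. Bystander; origin centre of its bottom.
- sleeve_c: a gauged sleeve, same make, standing in the tray. Bystander; origin centre of its bottom.
- reagent: amber bottle, 64 mm across, 150 mm high. Bystander; origin centre of its underside.
- jar: white jar, 66 mm across, 75 mm high. Bystander; origin centre of its underside.

How it is judged:
By the outcome, as a careful person would: the job done as asked, in the order asked, and still so for the second after the job is handed in, with the robot touching nothing.
It also fails if it takes over 72 s, if anything falls off the work surface, if the arm or the gripper's body presses on something with over 40 N, if the wrist force passes 120 N, or if a joint passes its speed limit or range.

## Working session

There is one attempt and no reset: what is moved stays moved. The work goes in short steps, Python scripts to look and compute and a tool call to move; the robot and the scene stay as the last step left them, time stands still between calls to the robot, and variables do not carry over. Pictures are saved under pics/ and viewed, and the job is handed in when it is done.

Besides the shell and the picture viewer there is one more tool, called after "Call:" in YAML: its name, and indented under it one key for each argument. apply_moves: Moves the arm, as the interface text tells. Its arguments: {"type":"object","properties":{"motion":{"type":"string"},"squeeze":{"type":"number"}},"required":["motion"]}

```bash
mkdir -p pics; ls; python3 - <<'E'
from rig import r, grab_frame, spotter
import cv2
print(r.sense())
for n in("scene","top"):
    f=grab_frame(n); cv2.imwrite(f"pics/{n}0.png",f["img"][:,:,::-1]); print(n,f["fx"],f["cx"],f["cy"],f["dist_coeffs"],f["R"],f["t"])
    for q in ["sleeve","rotor","cup_mouth","stand","fixed_face","moving_face","slider_grip","tray","reagent","jar"]:
        print(q,[( [round(v) for v in d["point"]],round(d["conf"],2)) for d in spotter.place_of(q,n)])
E
```

```text
pics
{'clock': 0.0, 'qpos': array([-1.15640170e+00,  3.53658594e-01,  1.63419445e+00,  1.54218547e-05,
        1.15520910e+00, -2.40439469e-03]), 'qvel': array([-0.00059584,  0.0014554 , -0.00036141, -0.00043101,  0.00136411,
        0.00136954]), 'joint_efforts': array([ 1.84504570e-03, -6.05237460e+01, -3.42065477e+01,  3.62529454e-05,
        9.09636612e-03,  1.20738005e-05]), 'eef_pos': array([ 252.91677947, -571.25455216,  403.92917735]), 'tcp_rot': array([-3.14012320e+00, -1.76331557e-05,  4.16792772e-01]), 'contact_force': array([ 0.36839295, -0.98231186,  0.18806769]), 'wrist_torque': array([ 0.02873199, -0.00907124,  0.03354336]), 'opening': 0.9960794947899079}
scene 371.94521438364876 257.20505224815133 190.2564171270685 [-0.09401566  0.          0.          0.          0.        ] [[-0.70790779  0.7061095   0.01661128]
 [ 0.55338823  0.56910502 -0.60817838]
 [-0.4388941  -0.42134173 -0.79362656]] [ 456.39175765 -311.53952413 1037.44720443]
sleeve [([760, 56, 6], 0.94), ([757, -29, 1], 0.67)]
rotor [([540, 252, 4], 0.71)]
cup_mouth [([606, 245, 67], 0.81)]
stand [([557, -19
[... 355 characters left out ...]
54691  0.          0.          0.          0.        ] [[ 0.01997496 -0.99955189 -0.02229403]
 [-0.99953458 -0.01945045 -0.02350115]
 [ 0.02305699  0.02275309 -0.9994752 ]] [ -4.91212934 620.39700876 900.07109073]
sleeve [([761, 53, 4], 0.78), ([562, -110, 32], 0.75), ([762, -30, 5], 0.55), ([628, 244, 23], 0.54)]
rotor [([543, 247, 0], 0.75)]
cup_mouth [([606, 244, 67], 0.72)]
stand [([550, -196, 3], 0.72), ([762, 12, -2], 0.6), ([761, -29, 5], 0.28)]
fixed_face [([553, -243, 26], 0.74)]
moving_face [([542, -179, 32], 0.6)]
slider_grip [([562, -112, 34], 0.72)]
tray [([763, 8, -1], 0.65)]
reagent [([762, -203, -1], 0.6), ([755, 53, 2], 0.19)]
jar [([749, 212, 1], 0.9), ([762, 10, 0], 0.68)]
```

View pics/scene0.png

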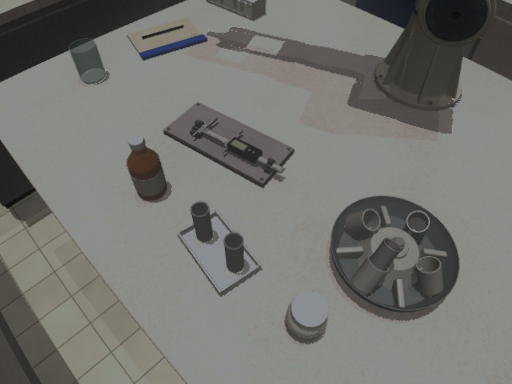

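View pics/top0.png

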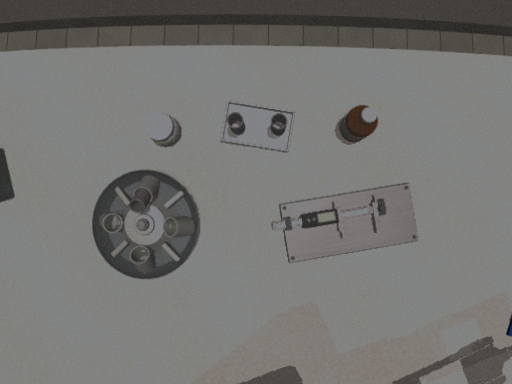

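Scene: sleeve leaning in the rotor cup nearest the jar (scene pixel ~(380,262), top ~(145,190)). Stand with open caliper at top ~(348,222). The stand is slightly yawed. I'll look closer.

```bash
python3 - <<'E'
import cv2
t=cv2.imread("pics/top0.png"); s=cv2.imread("pics/scene0.png")
def e(im,k): 
    return cv2.resize(cv2.convertScaleAbs(im,alpha=1.6,beta=10),None,fx=k,fy=k,interpolation=cv2.INTER_CUBIC)
cv2.imwrite("pics/t_stand.png",e(t[175:270,265:425],5))
cv2.imwrite("pics/t_rot.png",e(t[165:285,85:205],5))
cv2.imwrite("pics/s_rot.png",e(s[190:315,325:465],5))
cv2.imwrite("pics/s_st.png",e(s[95:190,155:300],5))
E
```

```text
(no output)
```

View pics/t_stand.png

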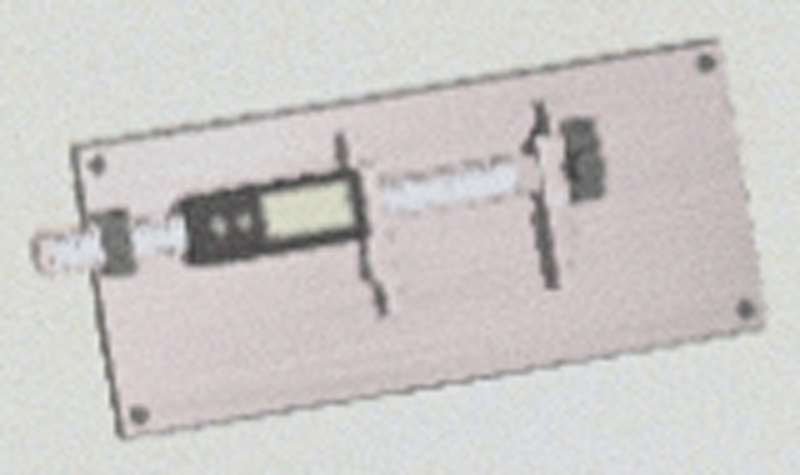

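View pics/t_rot.png

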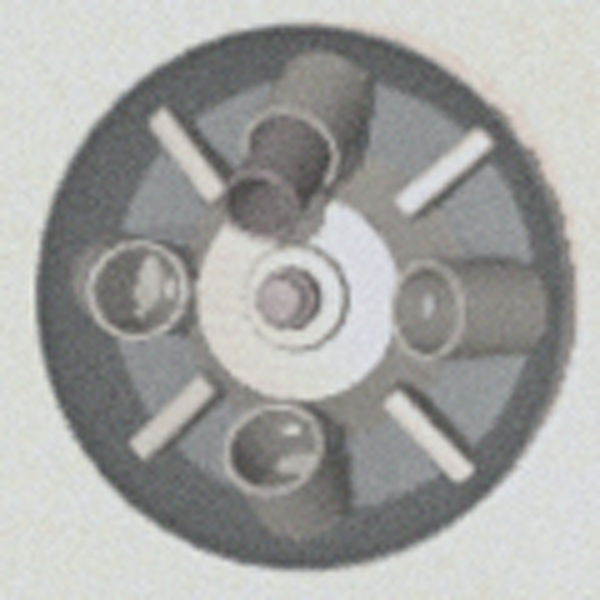

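View pics/s_rot.png

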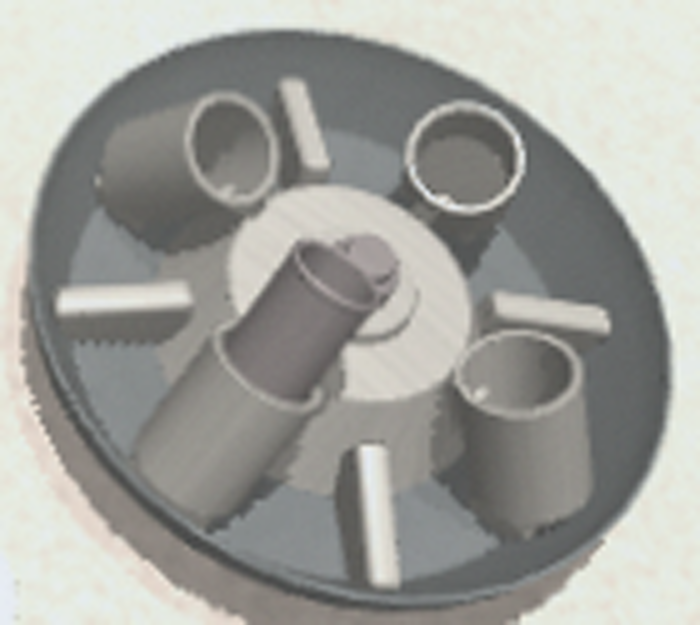

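View pics/s_st.png

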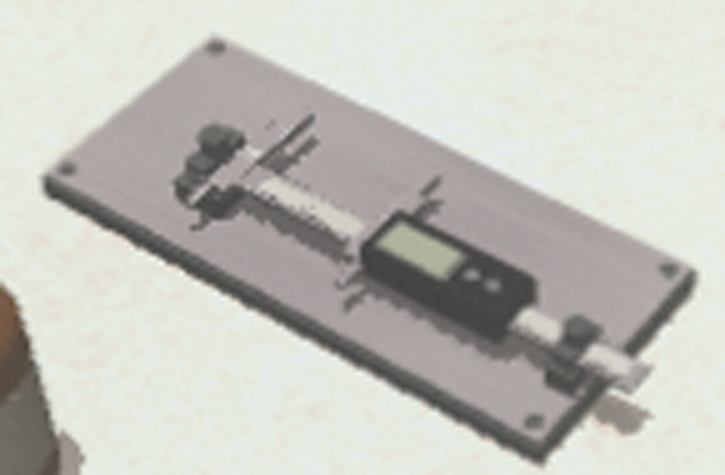

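```bash
cat > h.py <<'E'
import numpy as np,cv2
from rig import r,grab_frame,spotter
from scipy.optimize import least_squares
def cam(n):
    f=grab_frame(n); f["K"]=np.array([[f["fx"],0,f["cx"]],[0,f["fy"],f["cy"]],[0,0,1.]]);f["D"]=np.array(f["dist_coeffs"]);f["R"]=np.array(f["R"]);f["t"]=np.array(f["t"]);return f
def onz(f,px,z):
    px=np.array(px,float).reshape(-1,1,2); n=cv2.undistortPoints(px,f["K"],f["D"])[:,0]
    d=np.c_[n,np.ones(len(n))]@f["R"]; c=-f["R"].T@f["t"]
    return c+d*((np.broadcast_to(z,len(n))-c[2])/d[:,2])[:,None]
def proj(f,X):
    return cv2.projectPoints(np.array(X,float).reshape(-1,3),cv2.Rodrigues(f["R"])[0],f["t"],f["K"],f["D"])[0][:,0]
def crop(uv,o,k=5): return (np.array(uv,float)+.5)/k-.5+np.array(o)
def tri(fs,pxs):
    return least_squares(lambda X:np.concatenate([(proj(f,X)-p).ravel() for f,p in zip(fs,pxs)]),[550,0,60.])
E
python3 - <<'E'
from h import *
np.set_printoptions(precision=1,suppress=True)
T=cam("top");S=cam("scene")
c=crop([(72,147),(718,40),(765,325),(120,438)],(265,175)); P=onz(T,c,14);print("top corners",P,P.mean(0))
c=crop([(215,37),(694,272),(542,460),(45,180)],(155,95));P2=onz(S,c,14);print("scene corners",P2,P2.mean(0))
for Q in(P,P2):
    for i in range(4): d=Q[(i+1)%4]-Q[i]; print(np.linalg.norm(d),np.degrees(np.arctan2(d[1],d[0])))
# jaws
print("jaw tips top",onz(T,crop([(380,312),(552,285),(365,240),(543,190)],(265,175)),33))
c=crop([(428,308),(276,448),(137,290),(290,155)],(85,165)); print("cups",onz(T,c,69))
print("dish",onz(T,crop([(306,297)],(85,165)),47), "nut",onz(T,crop([(287,298)],(85,165)),70))
m=tri([T,S],[crop([(264,204)],(85,165)),crop([(341,272)],(325,190))]);print("mouth",m.x,m.fun)
m=tri([T,S],[crop([(290,155)],(85,165)),crop([(270,363)],(325,190))]);print("cupm",m.x,m.fun)
E
```

```text
top corners [[ 591.   -37.6   14. ]
 [ 643.  -320.3   14. ]
 [ 518.5 -343.6   14. ]
 [ 465.3  -61.    14. ]] [ 554.4 -190.6   14. ]
scene corners [[ 521.  -339.5   14. ]
 [ 469.5  -59.2   14. ]
 [ 596.7  -31.3   14. ]
 [ 645.5 -314.2   14. ]] [ 558.2 -186.1   14. ]
287.37971257883464 -79.56426861100125
126.70014622103132 -169.39997124102788
287.5639391964611 100.66580307885133
127.85446634719591 10.51702617579734
284.9938468538075 100.4059048355252
130.2367671930945 12.395983709900095
287.0604097969555 -80.2059531224404
127.11682150803378 -168.47960266452094
jaw tips top [[ 523.6 -169.3   33. ]
 [ 536.2 -243.    33. ]
 [ 554.1 -162.3   33. ]
 [ 576.6 -238.3   33. ]]
cups [[541.2 186.2  69. ]
 [481.4 249.3  69. ]
 [545.2 310.3  69. ]
 [602.9 245.8  69. ]]
dish [[542.9 244.2  47. ]] nut [[543.8 245.4  70. ]]
mouth [582.5 246.  104.5] [-0.5  0.3 -0.5 -0. ]
cupm [603.2 245.7  68. ] [ 0.2 -0.1  0.2  0. ]
```

```bash
cat >> h.py <<'E'
def go(x,y,z,yaw=None,s=None):
    s=s or r.sense(); p=np.array(s["eef_pos"]); w=s["tcp_rot"][2]
    d=np.array([x,y,z])-p
    tx=d[0]*np.cos(w)+d[1]*np.sin(w); ty=d[0]*np.sin(w)-d[1]*np.cos(w)
    tw=0 if yaw is None else -(yaw-w)/np.pi   # tool z is down
    tw=(tw+1)%2-1
    print("at",p.round(1),"yaw",round(w,4),"-> x %.4f y %.4f z %.4f tw %.4f rows %.1f"%(tx/1e3,ty/1e3,-d[2]/1e3,tw,np.linalg.norm(d)/41.7))
E
python3 -c "
from h import *
go(590,246,330,-0.03)"
```

```text
at [ 253.  -571.5  404.7] yaw 0.4168 -> x 0.6391 y -0.6111 z 0.0747 tw 0.1422 rows 21.3
```

Call:
apply_moves:
  motion: "1 0.05 -0.048 0 0.03; 1 0.15 -0.143 0 0.06; 1 0.3 -0.287 0.01 0.1; 1 0.45 -0.43 0.02 0.142; 1 0.55 -0.525 0.03 0.142; 1 0.639 -0.611 0.075 0.142; 1 0.639 -0.611 0.075 0.142; 1 0.639 -0.611 0.075 0.142; 1 0.639 -0.611 0.075 0.142; 1 0.639 -0.611 0.075 0.142; 1 0.639 -0.611 0.075 0.142; 1 0.639 -0.611 0.075 0.142; 1 0.639 -0.611 0.075 0.142; 1 0.639 -0.611 0.075 0.142; 1 0.639 -0.611 0.075 0.142; 1 0.639 -0.611 0.075 0.142; 1 0.639 -0.611 0.075 0.142; 1 0.639 -0.611 0.075 0.142; 1 0.639 -0.611 0.075 0.142; 1 0.639 -0.611 0.075 0.142"

```text
clock: 2.87
eef_pos: [568.9, 196.1, 335.4]
tcp_rot: [-3.142, -0.0, -0.029]
contact_force: [2.0, -0.3, -0.1]
opening: 1.002
```

```bash
python3 -c "
from h import *
print(r.sense()['clock'],r.sense()['qpos'])
go(590,246,330,-0.03)
go(590,246,243,-0.03)"
```

```text
2.8667 [ 3.29515772e-01  3.90227584e-01  1.74721639e+00 -8.30406126e-05
  1.00385643e+00  1.92930873e+00]
at [568.9 196.1 335.4] yaw -0.029 -> x 0.0196 y -0.0504 z 0.0054 tw 0.0003 rows 1.3
at [568.9 196.1 335.4] yaw -0.029 -> x 0.0196 y -0.0504 z 0.0924 tw 0.0003 rows 2.6
```

Call:
apply_moves:
  motion: "1 0.02 -0.05 0.005 0; 1 0.02 -0.05 0.005 0; 1 0.02 -0.05 0.005 0; 1 0.02 -0.05 0.005 0; 1 0.02 -0.05 0.005 0"

```text
clock: 3.28
eef_pos: [589.5, 242.2, 330.4]
tcp_rot: [3.141, 0.001, -0.03]
contact_force: [-0.7, -0.7, 0.3]
opening: 0.999
```

```bash
python3 - <<'E'
from h import *
go(590,246,330,-0.03)
go(590,246,243,-0.03)
T=cam("top"); S=cam("scene")
def e(im,k): return cv2.resize(cv2.convertScaleAbs(im[:,:,::-1],alpha=1.6,beta=10),None,fx=k,fy=k,interpolation=cv2.INTER_CUBIC)
cv2.imwrite("pics/s1.png",e(S["img"][150:315,325:465],4))
E
```

```text
at [589.5 242.2 330.4] yaw -0.0296 -> x 0.0004 y -0.0039 z 0.0004 tw 0.0001 rows 0.1
at [589.5 242.2 330.4] yaw -0.0296 -> x 0.0004 y -0.0039 z 0.0874 tw 0.0001 rows 2.1
```

View pics/s1.png

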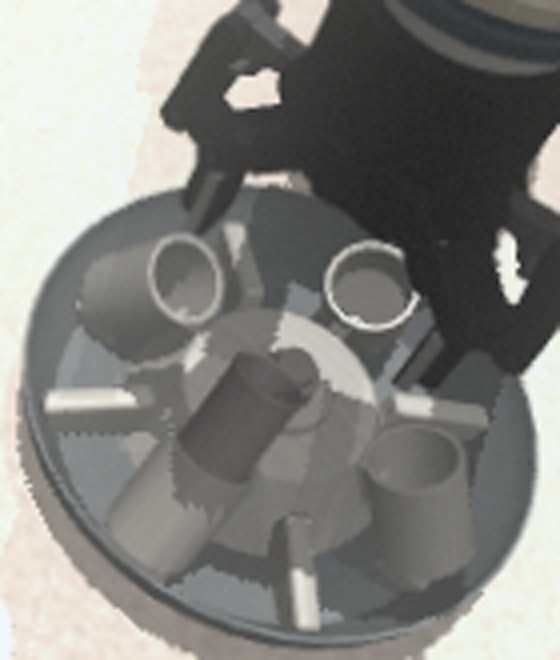

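The gripper hovers above the leaning sleeve, with the fingers straddling it. I'll descend in two steps.

Call:
apply_moves:
  motion: "1 0.001 -0.004 0.02 0; 1 0.001 -0.004 0.045 0; 1 0.001 -0.004 0.07 0; 1 0.001 -0.004 0.084 0; 1 0.001 -0.004 0.087 0; 1 0.001 -0.004 0.087 0; 1 0.001 -0.004 0.087 0"

```text
clock: 3.97
eef_pos: [591.6, 247.0, 244.6]
tcp_rot: [-3.141, -0.001, -0.03]
contact_force: [0.5, -0.3, 0.7]
opening: 1.002
```

```bash
python3 - <<'E'
from h import *
go(590,246,243,-0.03)
S=cam("scene")
def e(im,k): return cv2.resize(cv2.convertScaleAbs(im[:,:,::-1],alpha=1.6,beta=10),None,fx=k,fy=k,interpolation=cv2.INTER_CUBIC)
cv2.imwrite("pics/s2.png",e(S["img"][150:315,325:465],4))
E
```

```text
at [591.6 247.  244.6] yaw -0.0298 -> x -0.0016 y 0.0011 z 0.0016 tw 0.0001 rows 0.1
```

View pics/s2.png

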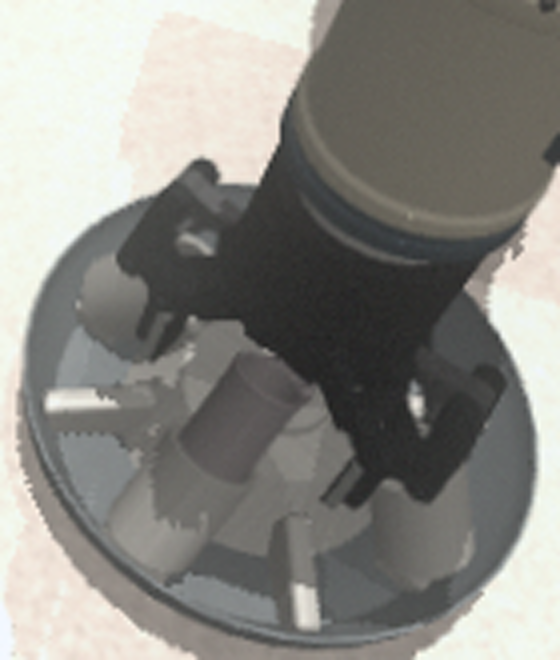

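Fingers straddle the sleeve, mouth at crop (270,375), clear of the neighbouring cups. Closing lightly.

Call:
apply_moves:
  motion: "0.3 0 0 0 0; 0 0 0 0 0; -0.1 0 0 0 0; -1 0 0 0 0; -1 0 0 0 0; -1 0 0 0 0; -1 0 0 0 0; -1 0 0 0 0; -1 0 0 0 0; -1 0 0 0 0"
  squeeze: 30

```text
clock: 4.85
eef_pos: [591.3, 247.0, 244.0]
tcp_rot: [3.141, -0.0, -0.029]
contact_force: [0.4, -3.7, 6.3]
opening: 0.368
```

```bash
python3 - <<'E'
from h import *
print(r.sense()['opening'])
S=cam("scene")
def e(im,k): return cv2.resize(cv2.convertScaleAbs(im[:,:,::-1],alpha=1.6,beta=10),None,fx=k,fy=k,interpolation=cv2.INTER_CUBIC)
cv2.imwrite("pics/s3.png",e(S["img"][150:315,325:465],4))
E
```

```text
0.36843937237015884
```

View pics/s3.png

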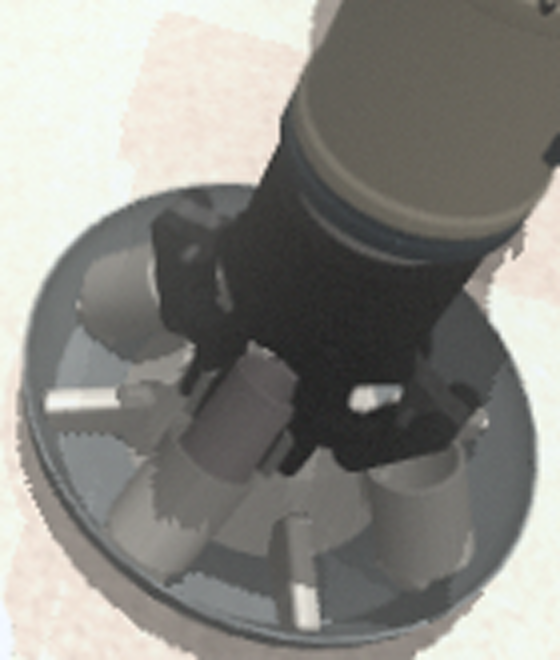

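Gripped (31.3 mm). I'll pull 36 mm along the cup axis, leaving about 14 mm of the bottom in the cup.

Call:
apply_moves:
  motion: "-1 -0.002 0 -0.0035 0; -1 -0.004 0 -0.007 0; -1 -0.006 0 -0.0104 0; -1 -0.008 0 -0.0139 0; -1 -0.010 0 -0.0173 0; -1 -0.012 0 -0.0208 0; -1 -0.014 0 -0.0242 0; -1 -0.016 0 -0.0277 0; -1 -0.018 0 -0.0312 0; -1 -0.018 0 -0.0312 0; -1 -0.018 0 -0.0312 0"

```text
clock: 5.82
eef_pos: [572.9, 247.9, 275.0]
tcp_rot: [-3.141, 0.0, -0.029]
contact_force: [0.3, -1.5, 0.2]
opening: 0.365
```

```bash
python3 - <<'E'
from h import *
print(r.sense()['opening'])
S=cam("scene")
def e(im,k): return cv2.resize(cv2.convertScaleAbs(im[:,:,::-1],alpha=1.6,beta=10),None,fx=k,fy=k,interpolation=cv2.INTER_CUBIC)
cv2.imwrite("pics/s4.png",e(S["img"][150:315,325:465],4))
E
```

```text
0.36549633746752386
```

View pics/s4.png

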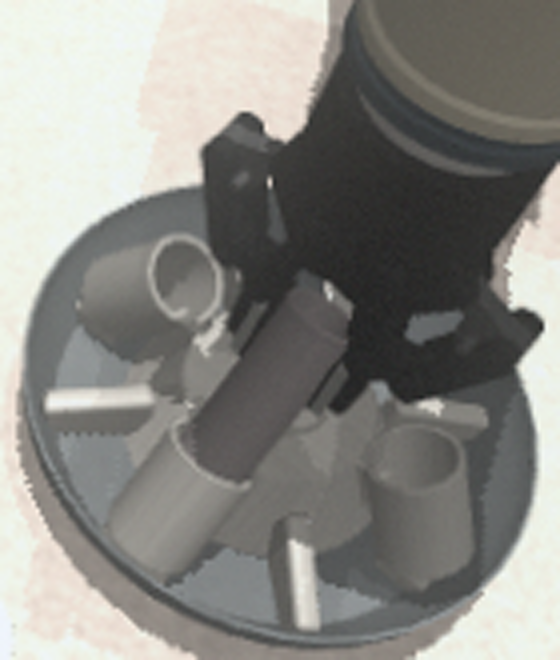

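The sleeve is mostly out, its foot still about 14 mm in the cup. Now I use the cup as a pivot and swing it towards upright with a light grip.

Call:
apply_moves:
  motion: "-1 0 0 0 0; -1 0.003 0 -0.0015 0; -1 0.006 0 -0.003 0; -1 0.009 0 -0.0045 0; -1 0.012 0 -0.0055 0; -1 0.015 0 -0.0065 0; -1 0.015 0 -0.0065 0"
  squeeze: 20

```text
clock: 6.45
eef_pos: [587.4, 246.7, 280.4]
tcp_rot: [3.14, 0.005, -0.03]
contact_force: [-5.8, -2.5, -0.3]
opening: 0.368
```

```bash
python3 - <<'E'
from h import *
S=cam("scene")
def e(im,k): return cv2.resize(cv2.convertScaleAbs(im[:,:,::-1],alpha=1.6,beta=10),None,fx=k,fy=k,interpolation=cv2.INTER_CUBIC)
cv2.imwrite("pics/s5.png",e(S["img"][150:315,325:465],4))
E
```

```text
(no output)
```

View pics/s5.png

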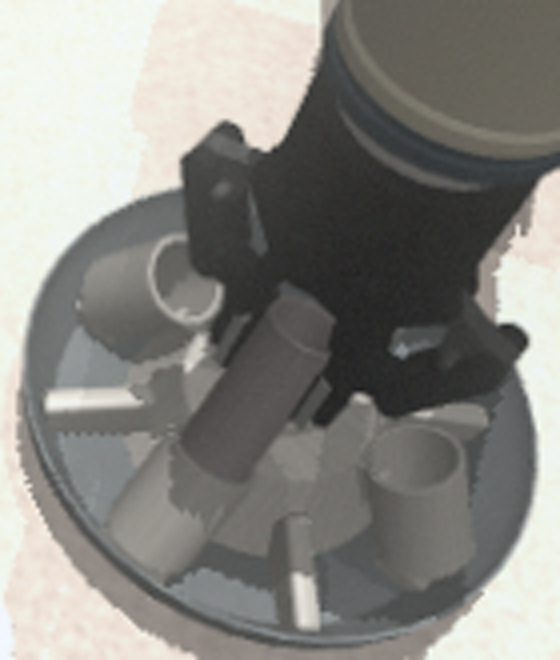

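It is pivoting with only 6 N side force. Continue.

Call:
apply_moves:
  motion: "-1 0.003 0 -0.001 0; -1 0.006 0 -0.002 0; -1 0.009 0 -0.003 0; -1 0.012 0 -0.0035 0; -1 0.015 0 -0.004 0; -1 0.018 0 -0.004 0; -1 0.021 0 -0.004 0; -1 0.024 0 -0.004 0; -1 0.024 0 -0.004 0"

```text
clock: 7.25
eef_pos: [610.7, 245.9, 284.7]
tcp_rot: [3.139, 0.007, -0.029]
contact_force: [-10.6, -4.7, 8.4]
opening: 0.37
```

```bash
python3 - <<'E'
from h import *
S=cam("scene")
def e(im,k): return cv2.resize(cv2.convertScaleAbs(im[:,:,::-1],alpha=1.6,beta=10),None,fx=k,fy=k,interpolation=cv2.INTER_CUBIC)
cv2.imwrite("pics/s6.png",e(S["img"][150:315,325:465],4))
E
```

```text
(no output)
```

View pics/s6.png

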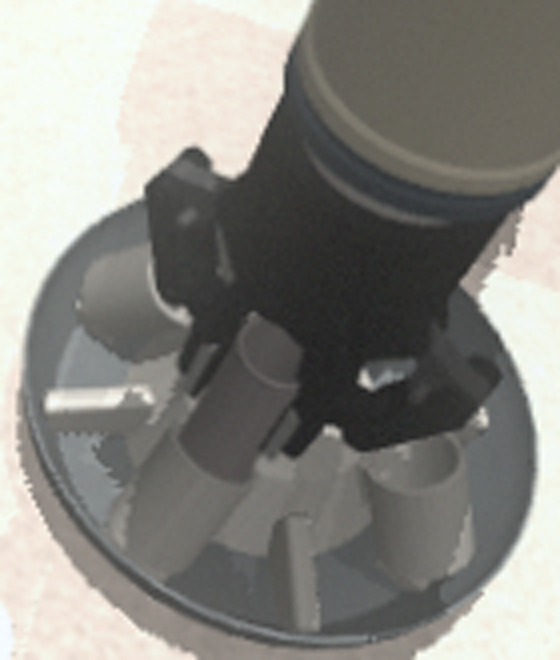

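Call:
apply_moves:
  motion: "-1 0.002 0 -0.003 0; -1 0.003 0 -0.008 0; -1 0.003 0 -0.018 0; -1 0.003 0 -0.033 0; -1 0.003 0 -0.05 0; -1 0.003 0 -0.07 0; -1 0.003 0 -0.08 0; -1 0.003 0 -0.08 0; -1 0.003 0 -0.08 0"

```text
clock: 8.05
eef_pos: [615.4, 246.6, 365.8]
tcp_rot: [-3.141, -0.002, -0.029]
contact_force: [-1.1, -0.5, -1.1]
opening: 0.37
```

```bash
python3 - <<'E'
from h import *
S=cam("scene");T=cam("top")
print(r.sense()['eef_pos'])
def e(im,k): return cv2.resize(cv2.convertScaleAbs(im[:,:,::-1],alpha=1.6,beta=10),None,fx=k,fy=k,interpolation=cv2.INTER_CUBIC)
cv2.imwrite("pics/s7.png",e(S["img"][130:295,325:465],4))
E
```

```text
[614.85027609 246.40502499 364.20460414]
```

View pics/s7.png

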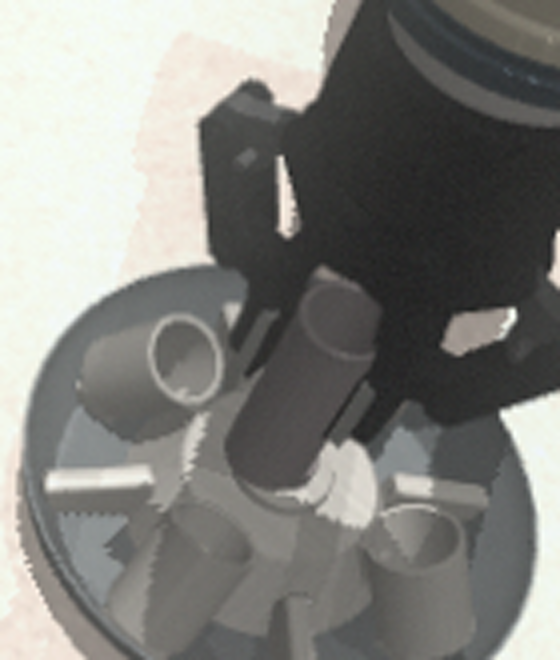

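```bash
cat >> h.py <<'E'
def tube(f,b,ax,n=48):
    ax=np.array(ax)/np.linalg.norm(ax); u=np.cross(ax,[0,1,0]);u/=np.linalg.norm(u);v=np.cross(ax,u);a=np.linspace(0,2*np.pi,n)
    ring=16*(np.cos(a)[:,None]*u+np.sin(a)[:,None]*v)
    return proj(f,b+ring),proj(f,b+92*ax+ring)
def fitaxis(f,mp,bp,y0,guess):
    # unknown bottom xyz(y fixed-ish at y0), lean in x ; axis lean in y weakly prior 0
    def res(p):
        b=p[:3];ax=np.array([np.sin(p[3])*1,np.sin(p[4]),0]);ax[2]=np.sqrt(1-ax@ax)
        q=proj(f,[b,b+92*ax]); return np.r_[(q[0]-bp),(q[1]-mp),(b[1]+70*ax[1]-y0)/2,p[4]*10]
    s=least_squares(res,guess); return s
E
cat > ov.py <<'E'
from h import *
import sys
def overlay(f,b,ax,o,sz,k,name):
    im=cv2.resize(cv2.convertScaleAbs(f["img"][o[1]:o[1]+sz[1],o[0]:o[0]+sz[0],::-1],alpha=1.6,beta=10),None,fx=k,fy=k,interpolation=cv2.INTER_CUBIC)
    for ring in tube(f,b,ax):
        cv2.polylines(im,[np.int32((ring-np.array(o)+.5)*k)],True,(0,255,0),1)
    cv2.imwrite(name,im)
E
python3 - <<'E'
from ov import *
S=cam("scene")
s=fitaxis(S,crop([(341,320)],(325,130),4)[0],crop([(265,460)],(325,130),4)[0],246.5,[615,246,140,0,0])
print(s.x[:3],np.degrees(s.x[3:]),s.fun.round(2))
p=s.x;ax=np.array([np.sin(p[3]),np.sin(p[4]),0]);ax[2]=np.sqrt(1-ax@ax)
print("mouth",p[:3]+92*ax)
overlay(S,p[:3],ax,(325,130),(140,165),4,"pics/o7.png")
E
```

```text
[611.50818942 248.28272838 141.99438056] [ 0.93744122 -1.43770408] [-0.03 -0.03  0.02  0.02  0.01 -0.25]
mouth [613.01337435 245.97444501 233.9531009 ]
```

View pics/o7.png

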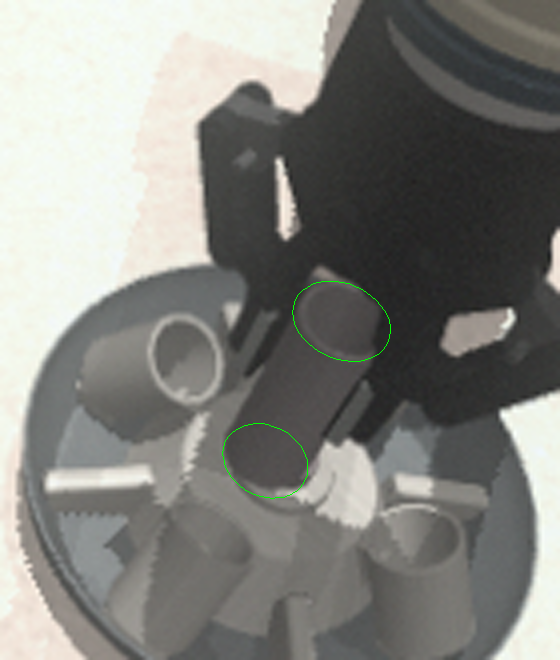

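Sleeve is now nearly vertical in the grip (lean ≈ 1–2°, mouth at crop (341,320), foot at (268,461)). On to a spot above the stand.

```bash
python3 -c "
from h import *
go(548,-220,350,0.18)"
```

```text
at [614.8 246.4 363.9] yaw -0.0294 -> x -0.0531 y 0.4682 z 0.0139 tw -0.0666 rows 11.3
```

Call:
apply_moves:
  motion: "-1 -0.002 0.02 0 -0.005; -1 -0.008 0.06 0 -0.015; -1 -0.014 0.1 0 -0.025; -1 -0.02 0.14 0 -0.035; -1 -0.025 0.18 0 -0.045; -1 -0.03 0.22 0 -0.055; -1 -0.035 0.26 0 -0.065; -1 -0.04 0.3 0 -0.067; -1 -0.045 0.34 0.003 -0.067; -1 -0.049 0.38 0.006 -0.067; -1 -0.051 0.415 0.01 -0.067; -1 -0.052 0.44 0.014 -0.067; -1 -0.053 0.458 0.014 -0.067; -1 -0.053 0.466 0.014 -0.067; -1 -0.053 0.468 0.014 -0.067; -1 -0.053 0.468 0.014 -0.067; -1 -0.053 0.468 0.014 -0.067; -1 -0.053 0.468 0.014 -0.067"

```text
clock: 9.7
eef_pos: [548.6, -218.5, 351.2]
tcp_rot: [-3.141, 0.0, 0.182]
contact_force: [0.4, 0.1, -1.4]
opening: 0.367
```

```bash
python3 - <<'E'
from h import *
go(548,-220,350,0.18)
S=cam("scene");T=cam("top")
def e(im,k): return cv2.resize(cv2.convertScaleAbs(im[:,:,::-1],alpha=1.6,beta=10),None,fx=k,fy=k,interpolation=cv2.INTER_CUBIC)
cv2.imwrite("pics/s8.png",e(S["img"][40:190,155:300],4))
cv2.imwrite("pics/t8.png",e(T["img"][165:300,265:435],4))
E
```

```text
at [ 548.6 -218.5  351.2] yaw 0.1824 -> x -0.0009 y 0.0014 z 0.0012 tw 0.0008 rows 0.0
```

View pics/s8.png

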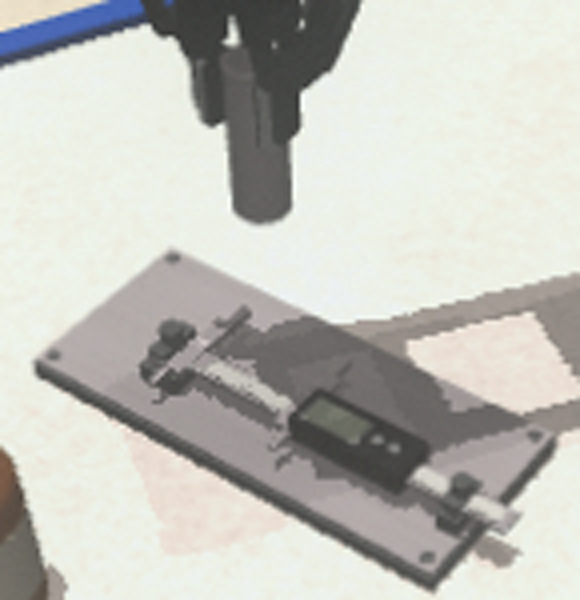

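View pics/t8.png

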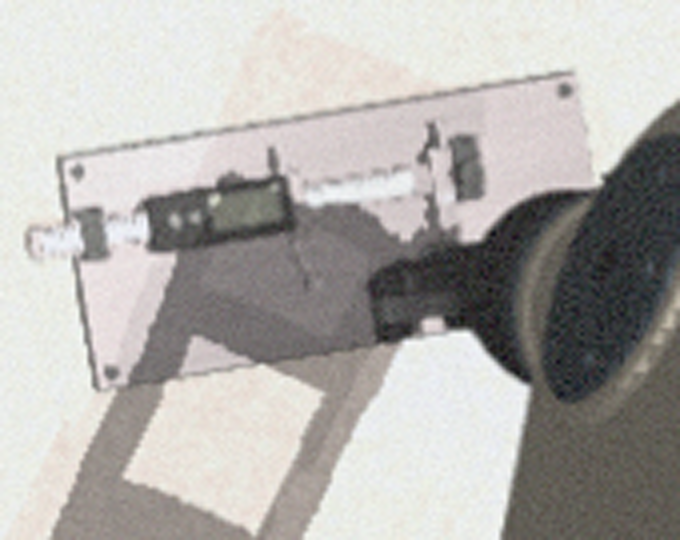

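```bash
python3 - <<'E'
from ov import *
S=cam("scene")
y=0.182; tx=np.array([np.cos(y),np.sin(y),0])
o=(155,40);k=4
for lean in (-8,-4,0,4,8):
    l=np.radians(lean); ax=np.sin(l)*tx+[0,0,np.cos(l)]
    g=np.array([548.6,-218.5,351.2-151]); b=g-74*ax   # grip ~ 74 above bottom
    rb,rm=[(q-np.array(o)+.5)*k for q in tube(S,b,ax)]
    print(lean,"bottom L",rb[rb[:,0].argmin()],"R",rb[rb[:,0].argmax()],"low",rb[rb[:,1].argmax()],"mouth L",rm[rm[:,0].argmin()],"R",rm[rm[:,0].argmax()])
E
```

```text
-8 bottom L [210.73190131 219.03322628] R [271.25214772 220.79187738] low [241.30486946 236.88285852] mouth L [211.82329259  56.02535361] R [277.42763269  58.6845138 ]
-4 bottom L [217.0126131  215.96488872] R [277.27419505 215.51633523] low [247.48896651 234.01380565] mouth L [210.18537211  58.21050301] R [275.86538936  58.23217746]
0 bottom L [223.2701035  212.33083174] R [283.19346049 209.7406997 ] low [249.64605743 230.56033244] mouth L [208.61472253  60.53426239] R [274.23225626  57.97070217]
4 bottom L [229.48037407 208.15618669] R [288.98938149 206.14022906] low [255.88860408 226.65622511] mouth L [207.1197327   62.98896348] R [272.53614958  57.89834863]
8 bottom L [235.62057453 203.46687864] R [294.67631955 199.5841291 ] low [262.11262541 222.19616392] mouth L [205.70889199  65.56589074] R [270.78492356  58.01264498]
```

```bash
cat > fit.py <<'E'
from ov import *
def fit(f,pts,tool,yaw,o,k,p0=(0,70,0),dy=0):
    """pts: dict name->crop px: L,R,low (bottom ring), el: list of left-edge points. params: dx (along tool x), length below TCP of bottom, lean"""
    tx=np.array([np.cos(yaw),np.sin(yaw),0]);ty=np.array([np.sin(yaw),-np.cos(yaw),0]);tool=np.array(tool)
    def geo(p):
        l=p[2]; ax=np.sin(l)*tx+np.array([0,0,np.cos(l)]); b=tool+p[0]*tx+dy*ty-[0,0,p[1]]; return b,ax
    def res(p):
        b,ax=geo(p); rb,rm=[(q-np.array(o)+.5)*k for q in tube(f,b,ax,180)]
        e=[rb[:,0].min()-pts["L"],rb[:,0].max()-pts["R"],rb[:,1].max()-pts["low"]]
        a=rb[rb[:,0].argmin()];m=rm[rm[:,0].argmin()]
        for q in pts["el"]:
            t=(q[1]-a[1])/(m[1]-a[1]); e.append(a[0]+t*(m[0]-a[0])-q[0])
        return e
    s=least_squares(res,[p0[0],p0[1],p0[2]]); return s,*geo(s.x)
E
python3 - <<'E'
from fit import *
S=cam("scene")
for dy in(0,-3,3):
    s,b,ax=fit(S,dict(L=231,R=293,low=223,el=[(227,90),(229,140),(231,190)]),[548.6,-218.5,351.2],.182,(155,40),4,(0,225,0),dy)
    print(s.x[:2],np.degrees(s.x[2]),s.fun,b)
    if dy==0: overlay(S,b,ax,(155,40),(145,150),4,"pics/o8.png")
E
```

```text
[ -7.34121055 225.44575463] -3.3404278550199833 [ 0.94240152 -1.29906086 -0.02935299 -0.08534686  0.09242058  0.27018802] [ 541.38003934 -219.82873636  125.75424537]
[ -3.94070731 221.93300846] -3.455728042602683 [ 0.7993132  -1.02162679 -0.0260922  -0.04890283  0.05313625  0.15517532] [ 544.18138802 -216.26280481  129.26699154]
[-10.74177786 228.95932231] -3.2270934733394583 [ 1.08371452 -1.57257116 -0.03210217 -0.12119731  0.13114486  0.38348704] [ 538.57862763 -223.39467951  122.24067769]
```

View pics/o8.png

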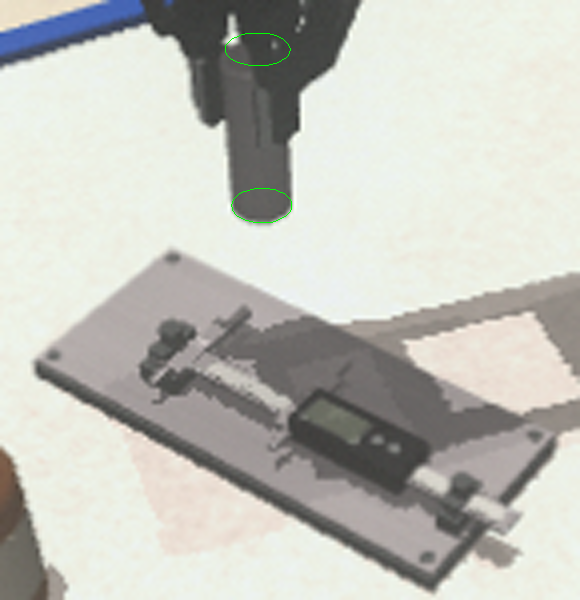

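Call:
apply_moves:
  motion: "-1 0.002 0 0.015 0; -1 0.005 0.002 0.035 0; -1 0.006 0.002 0.055 0; -1 0.006 0.002 0.068 0; -1 0.006 0.002 0.071 0; -1 0.006 0.002 0.071 0; -1 0.006 0.002 0.071 0"

```text
clock: 10.48
eef_pos: [555.0, -220.5, 280.8]
tcp_rot: [3.141, -0.0, 0.181]
contact_force: [-0.3, 0.7, 0.3]
opening: 0.367
```

```bash
python3 - <<'E'
from h import *
S=cam("scene");T=cam("top")
print(r.sense()['eef_pos'],r.sense()['tcp_rot'])
def e(im,k): return cv2.resize(cv2.convertScaleAbs(im[:,:,::-1],alpha=1.6,beta=10),None,fx=k,fy=k,interpolation=cv2.INTER_CUBIC)
cv2.imwrite("pics/s9.png",e(S["img"][60:190,155:300],5))
E
```

```text
[ 555.12108803 -220.68826403  281.38302995] [ 3.14066088e+00 -1.51057415e-03  1.81246144e-01]
```

View pics/s9.png

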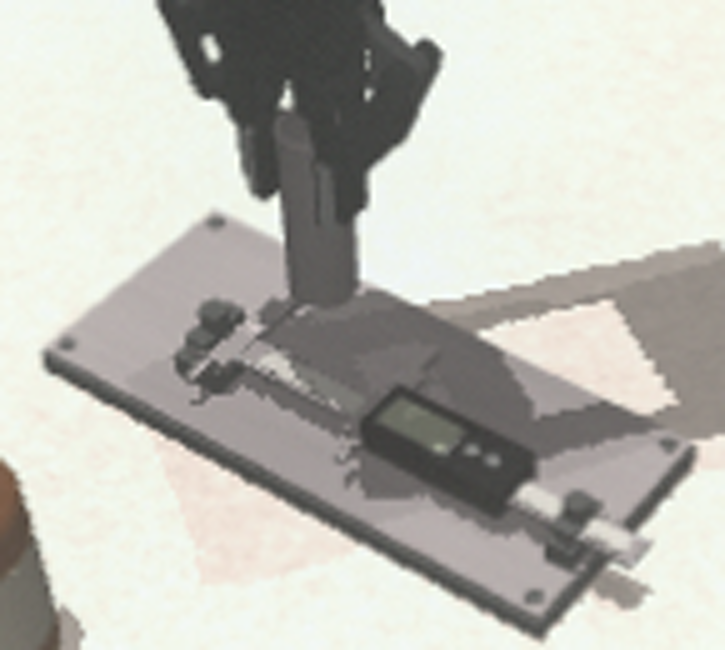

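```bash
python3 - <<'E'
from fit import *
S=cam("scene");o=(155,60)
s,b,ax=fit(S,dict(L=289,R=357,low=307,el=[(278,150),(282,200),(286,250)]),[555.1,-220.6,281.2],.181,o,5,(0,225,0),0)
print(s.x[:2],np.degrees(s.x[2]),s.fun,b)
# projected: fixed face, plate corners, predicted standing ring at this b xy on plate
im=cv2.resize(cv2.convertScaleAbs(S["img"][60:190,155:300,::-1],alpha=1.6,beta=10),None,fx=5,fy=5,interpolation=cv2.INTER_CUBIC)
def W(c,yaw,p): 
    R=np.array([[np.cos(yaw),-np.sin(yaw),0],[np.sin(yaw),np.cos(yaw),0],[0,0,1]]); return np.array(p)@R.T+[c[0],c[1],0]
for c,col in(((555.5,-189),(0,0,255)),):
    P=W(c,np.radians(10.4),[[65,145,14],[65,-145,14],[-65,-145,14],[-65,145,14],[13,-50,33],[-30,-50,33],[-12,-50,29.5]])
    q=(proj(S,P)-o+.5)*5
    cv2.polylines(im,[np.int32(q[:4])],True,col,1); cv2.line(im,np.int32(q[4]).tolist(),np.int32(q[5]).tolist(),col,1)
a=np.linspace(0,6.283,60)
ring=np.c_[b[0]+16*np.cos(a),b[1]+16*np.sin(a),0*a+14]
cv2.polylines(im,[np.int32((proj(S,ring)-o+.5)*5)],True,(0,255,0),1)
for rr in tube(S,b,ax): cv2.polylines(im,[np.int32((rr-o+.5)*5)],True,(255,255,0),1)
cv2.imwrite("pics/o9.png",im)
E
```

```text
[ -7.7591956  225.07513298] -1.6649552254148263 [-0.85041407  1.30190621  0.01409567  0.17338989 -0.12429713 -0.42198415] [ 547.46755729 -221.99675862   56.12486702]
```

View pics/o9.png

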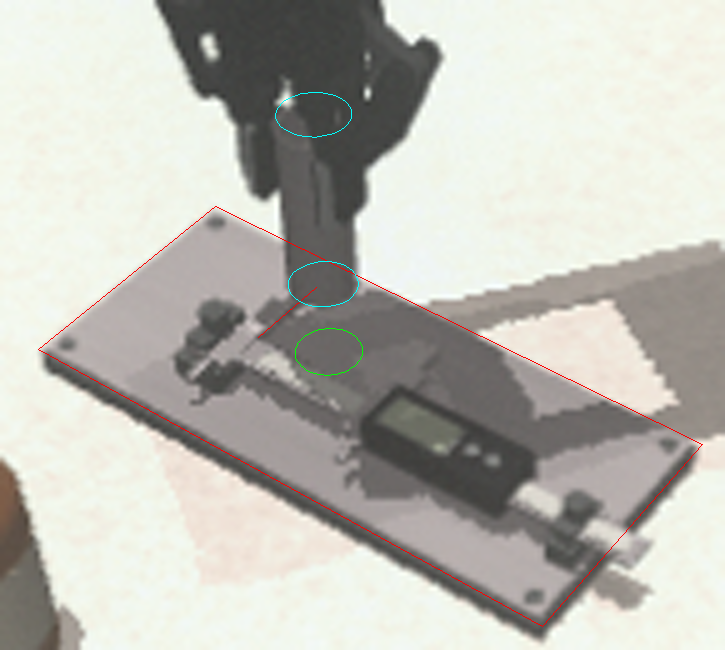

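The model outline sits ~6 px above the plate in this view, so the sleeve foot is near stand (-14,-31). I'll shift 4 mm away from the fixed jaw, then lower.

Call:
apply_moves:
  motion: "-1 0.0015 -0.004 0 0; -1 0.0015 -0.004 0.008 0; -1 0.0015 -0.004 0.016 0; -1 0.0015 -0.004 0.024 0; -1 0.0015 -0.004 0.031 0; -1 0.0015 -0.004 0.035 0; -1 0.0015 -0.004 0.035 0; -1 0.0015 -0.004 0.035 0"

```text
clock: 11.3
eef_pos: [555.3, -216.4, 244.7]
tcp_rot: [-3.141, 0.001, 0.181]
contact_force: [0.1, -0.5, -1.3]
opening: 0.366
```

```bash
python3 - <<'E'
from h import *
S=cam("scene");T=cam("top")
print(r.sense()['eef_pos'],r.sense()['contact_force'])
def e(im,k): return cv2.resize(cv2.convertScaleAbs(im[:,:,::-1],alpha=1.6,beta=10),None,fx=k,fy=k,interpolation=cv2.INTER_CUBIC)
cv2.imwrite("pics/s10.png",e(S["img"][80:180,165:285],6))
E
```

```text
[ 555.60800414 -216.47463762  245.42367121] [-0.36803543 -0.39420344 -1.13962336]
```

View pics/s10.png

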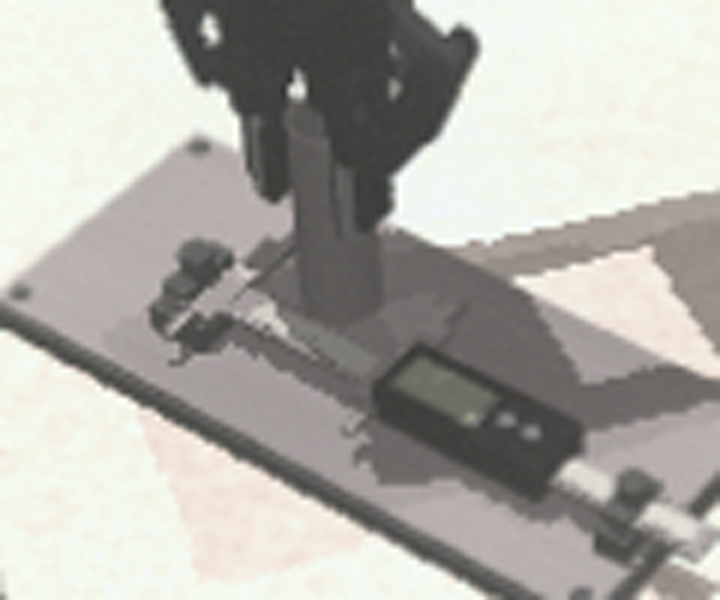

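Foot at crop (342,312), between the fixed jaw (ends ~(290,245)) and moving jaw (~(455,310)), clear of the beam. I'll feel for the plate.

Call:
apply_moves:
  motion: "-1 0 0 0.001 0; -1 0 0 0.002 0; -1 0 0 0.003 0; -1 0 0 0.004 0; -1 0 0 0.004 0; -1 0 0 0.004 0"

```text
clock: 11.9
eef_pos: [555.4, -216.4, 241.2]
tcp_rot: [-3.142, 0.0, 0.181]
contact_force: [0.9, 0.4, -1.0]
opening: 0.365
```

Call:
apply_moves:
  motion: "-1 0 0 0.0005 0; -1 0 0 0.001 0; -1 0 0 0.0015 0; -1 0 0 0.0015 0; -1 0 0 0.0015 0"

```text
clock: 12.32
eef_pos: [555.7, -216.4, 240.7]
tcp_rot: [3.141, -0.001, 0.181]
contact_force: [-2.5, 1.6, 8.4]
opening: 0.364
```

Contact felt (8 N). Release slowly.

Call:
apply_moves:
  motion: "-0.26 0 0 0 0; -0.24 0 0 0 0; -0.22 0 0 0 0; -0.2 0 0 0 0; -0.17 0 0 0 0; -0.13 0 0 0 0; -0.08 0 0 0 0; 0 0 0 0 0; 0.1 0 0 0 0; 0.2 0 0 0 0; 0.3 0 0 0 0; 0.3 0 0 0 0"

```text
clock: 13.32
eef_pos: [555.4, -216.4, 239.7]
tcp_rot: [-3.142, 0.0, 0.181]
contact_force: [0.2, -0.1, 0.5]
opening: 0.649
```

```bash
python3 - <<'E'
from h import *
S=cam("scene");T=cam("top")
print(r.sense()['eef_pos'],r.sense()['contact_force'])
def e(im,k): return cv2.resize(cv2.convertScaleAbs(im[:,:,::-1],alpha=1.6,beta=10),None,fx=k,fy=k,interpolation=cv2.INTER_CUBIC)
cv2.imwrite("pics/s11.png",e(S["img"][80:180,165:285],6))
E
```

```text
[ 555.42401029 -216.35830877  239.73476965] [ 0.26655924  0.021044   -0.85608912]
```

View pics/s11.png

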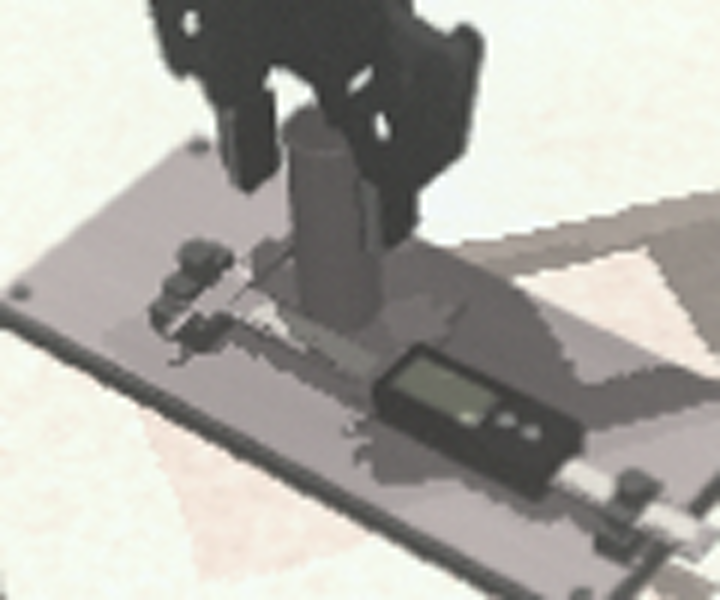

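Sleeve stands upright and free. Rise clear and look from both cameras.

Call:
apply_moves:
  motion: "0.6 0 0 0 0; 1 0 0 0 0; 1 0 0 -0.01 0; 1 0 0 -0.03 0; 1 0 0 -0.06 0; 1 0 0 -0.09 0; 1 0 0 -0.12 0; 1 0 0 -0.14 0; 1 0 0 -0.14 0; 1 -0.03 -0.04 -0.14 0; 1 -0.05 -0.08 -0.14 0; 1 -0.05 -0.12 -0.14 0; 1 -0.05 -0.16 -0.14 0; 1 -0.05 -0.2 -0.14 0; 1 -0.05 -0.2 -0.14 0; 1 -0.05 -0.2 -0.14 0"

```text
clock: 14.75
eef_pos: [469.5, -26.6, 379.9]
tcp_rot: [-3.141, 0.0, 0.185]
contact_force: [0.1, -0.7, 0.4]
opening: 0.997
```

```bash
python3 - <<'E'
from h import *
S=cam("scene");T=cam("top")
for n in("top","scene"):
  for q in ["sleeve","fixed_face","moving_face","slider_grip","stand"]:
    print(n,q,[( [round(v) for v in d["point"]],round(d["conf"],2)) for d in spotter.place_of(q,n)][:4])
def e(im,k): return cv2.resize(cv2.convertScaleAbs(im[:,:,::-1],alpha=1.6,beta=10),None,fx=k,fy=k,interpolation=cv2.INTER_CUBIC)
cv2.imwrite("pics/s12.png",e(S["img"][80:190,155:300],5))
cv2.imwrite("pics/t12.png",e(T["img"][175:270,265:425],5))
E
```

```text
top sleeve [([549, -218, 12], 0.91), ([756, 50, 0], 0.69), ([762, -28, 6], 0.58)]
top fixed_face [([553, -248, 30], 0.93)]
top moving_face [([542, -177, 31], 0.55)]
top slider_grip [([562, -112, 34], 0.65)]
top stand [([555, -197, 0], 0.84)]
scene sleeve [([760, 58, 9], 0.84), ([756, -30, -1], 0.74), ([551, -218, 11], 0.64), ([762, 8, 2], 0.49)]
scene fixed_face [([551, -243, 34], 0.97)]
scene moving_face [([541, -176, 28], 0.92), ([561, -108, 36], 0.17)]
scene slider_grip [([561, -106, 36], 0.71)]
scene stand [([556, -193, 0], 0.76), ([742, 214, 0], 0.71)]
```

View pics/s12.png

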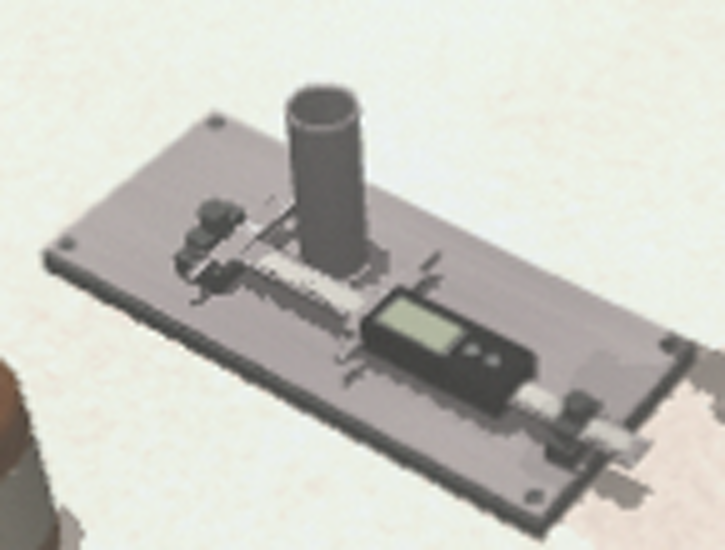

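View pics/t12.png

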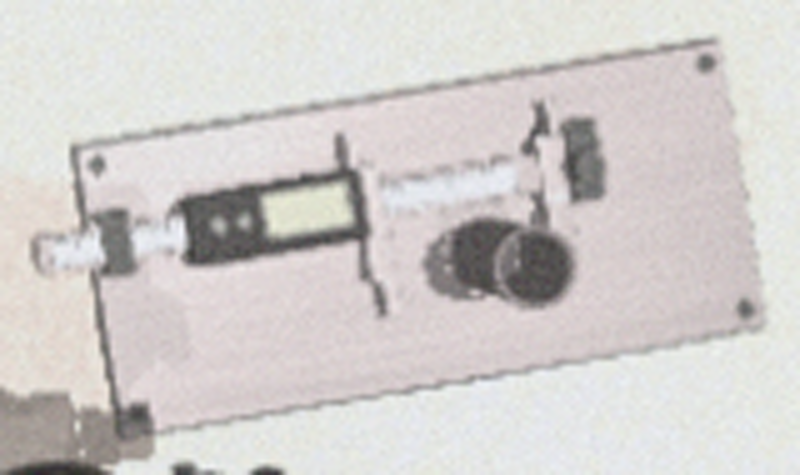

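The sleeve stands upright near (550,-218), clear of the beam (top view: foot ~(455,270), mouth (535,265)). Now locate the slider housing.

```bash
python3 - <<'E'
from h import *
np.set_printoptions(precision=1,suppress=True)
S=cam("scene");T=cam("top")
P=onz(T,crop([(180,202),(188,265),(366,238),(352,172)],(265,175)),41.5);print(P,P.mean(0))
P=onz(S,crop([(400,290),(537,350),(500,393),(362,325)],(155,80)),41.5);print(P,P.mean(0))
P=onz(T,crop([(348,172),(352,205)],(265,175)),33)
go(561,-109,300,1.752)
E
```

```text
[[ 569.   -82.7   41.5]
 [ 542.7  -86.6   41.5]
 [ 555.4 -161.3   41.5]
 [ 583.  -154.9   41.5]] [ 562.5 -121.3   41.5]
[[ 559.2 -157.9   41.5]
 [ 541.6  -89.6   41.5]
 [ 570.8  -82.9   41.5]
 [ 585.9 -153.5   41.5]] [ 564.4 -121.    41.5]
at [470.2 -28.8 379.7] yaw 0.1809 -> x 0.0749 y 0.0952 z 0.0797 tw -0.5001 rows 3.5
```

Call:
apply_moves:
  motion: "1 0.02 0.03 0 -0.03; 1 0.04 0.06 0 -0.07; 1 0.06 0.08 0 -0.11; 1 0.075 0.095 0 -0.15; 1 0.075 0.095 0 -0.19; 1 0.075 0.095 0 -0.23; 1 0.075 0.095 0 -0.27; 1 0.075 0.095 0 -0.31; 1 0.075 0.095 0.02 -0.35; 1 0.075 0.095 0.04 -0.39; 1 0.075 0.095 0.06 -0.43; 1 0.075 0.095 0.08 -0.47; 1 0.075 0.095 0.08 -0.5; 1 0.075 0.095 0.08 -0.5; 1 0.075 0.095 0.08 -0.5; 1 0.075 0.095 0.08 -0.5"

```text
clock: 16.78
eef_pos: [561.5, -108.7, 300.3]
tcp_rot: [3.141, 0.0, 1.749]
contact_force: [0.6, -0.0, 0.9]
opening: 1.001
```

```bash
python3 - <<'E'
from h import *
go(561,-108,195,1.752)
S=cam("scene")
def e(im,k): return cv2.resize(cv2.convertScaleAbs(im[:,:,::-1],alpha=1.6,beta=10),None,fx=k,fy=k,interpolation=cv2.INTER_CUBIC)
cv2.imwrite("pics/s13.png",e(S["img"][60:190,155:300],5))
E
```

```text
at [ 561.5 -108.7  300.3] yaw 1.7485 -> x 0.0007 y -0.0003 z 0.1053 tw -0.0011 rows 2.5
```

View pics/s13.png

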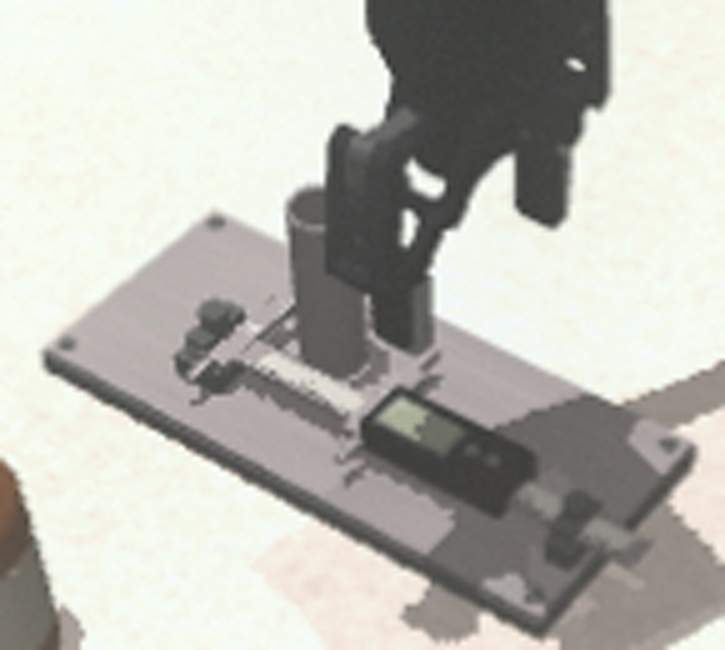

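Call:
apply_moves:
  motion: "1 0.001 0 0.02 0; 1 0.001 0 0.05 0; 1 0.001 0 0.075 0; 1 0.001 0 0.092 0; 1 0.001 0 0.101 0; 1 0.001 0 0.105 0; 1 0.001 0 0.105 0; 1 0.001 0 0.105 0"

```text
clock: 17.5
eef_pos: [561.5, -107.7, 195.7]
tcp_rot: [3.14, 0.001, 1.752]
contact_force: [-0.1, -1.6, -0.5]
opening: 1.0
```

Call:
apply_moves:
  motion: "0.4 0 0 0 0; 0.1 0 0 0 0; -0.1 0 0 0 0; -0.2 0 0 0 0; -0.25 0 0 0 0; -0.3 0 0 0 0; -0.35 0 0 0 0; -0.4 0 0 0 0; -0.4 0 0 0 0"
  squeeze: 20

```text
clock: 18.25
eef_pos: [560.6, -107.7, 194.9]
tcp_rot: [-3.141, -0.0, 1.752]
contact_force: [-3.5, -0.9, 5.5]
opening: 0.346
```

```bash
python3 - <<'E'
from h import *
print(r.sense()['contact_force'],r.sense()['opening'])
go(561,-108,195,1.752)
S=cam("scene")
def e(im,k): return cv2.resize(cv2.convertScaleAbs(im[:,:,::-1],alpha=1.6,beta=10),None,fx=k,fy=k,interpolation=cv2.INTER_CUBIC)
cv2.imwrite("pics/s14.png",e(S["img"][60:190,155:300],5))
E
```

```text
[-3.4857516  -0.85452242  5.52086747] 0.34606637173642607
at [ 560.6 -107.7  194.9] yaw 1.7521 -> x -0.0004 y 0.0004 z -0.0001 tw 0.0000 rows 0.0
```

View pics/s14.png

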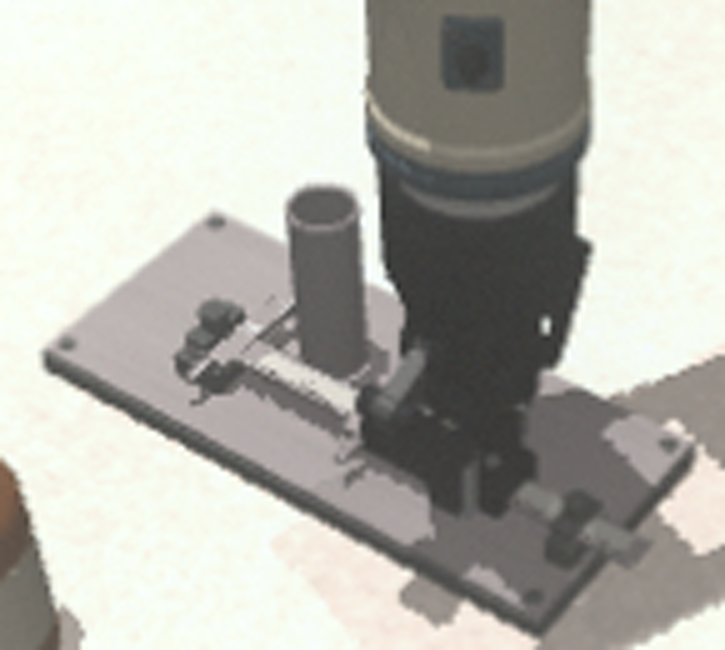

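Slider housing gripped (29.4 mm). Slide it 26 mm shut, smoothly.

Call:
apply_moves:
  motion: "-0.4 -0.001 0 0 0; -0.4 -0.003 0 0 0; -0.4 -0.005 0 0 0; -0.4 -0.007 0 0 0; -0.4 -0.009 0 0 0; -0.4 -0.011 0 0 0; -0.4 -0.013 0 0 0; -0.4 -0.015 0 0 0; -0.4 -0.017 0 0 0; -0.4 -0.019 0 0 0; -0.4 -0.021 0 0 0; -0.4 -0.023 0 0 0; -0.4 -0.025 0 0 0; -0.4 -0.026 0 0 0; -0.4 -0.026 0 0 0; -0.4 -0.026 0 0 0"

```text
clock: 19.63
eef_pos: [565.3, -133.3, 194.9]
tcp_rot: [-3.141, -0.0, 1.752]
contact_force: [-2.3, -0.6, 4.6]
opening: 0.348
```

```bash
python3 - <<'E'
from h import *
print(r.sense()['contact_force'],r.sense()['opening'],r.sense()['eef_pos'])
S=cam("scene");T=cam("top")
def e(im,k): return cv2.resize(cv2.convertScaleAbs(im[:,:,::-1],alpha=1.6,beta=10),None,fx=k,fy=k,interpolation=cv2.INTER_CUBIC)
cv2.imwrite("pics/s15.png",e(S["img"][80:160,185:285],7))
cv2.imwrite("pics/t15.png",e(T["img"][175:270,265:425],5))
E
```

```text
[-2.30857534 -0.61092865  4.57187685] 0.3483318259894059 [ 565.29493844 -133.29401981  194.88770711]
```

View pics/s15.png

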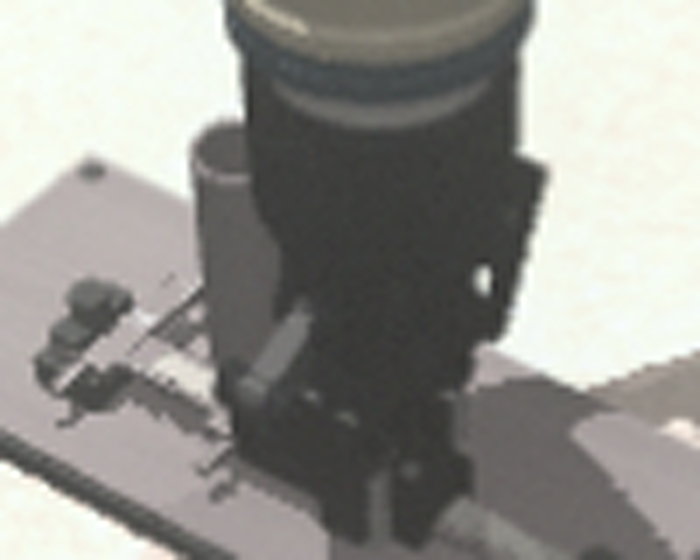

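View pics/t15.png

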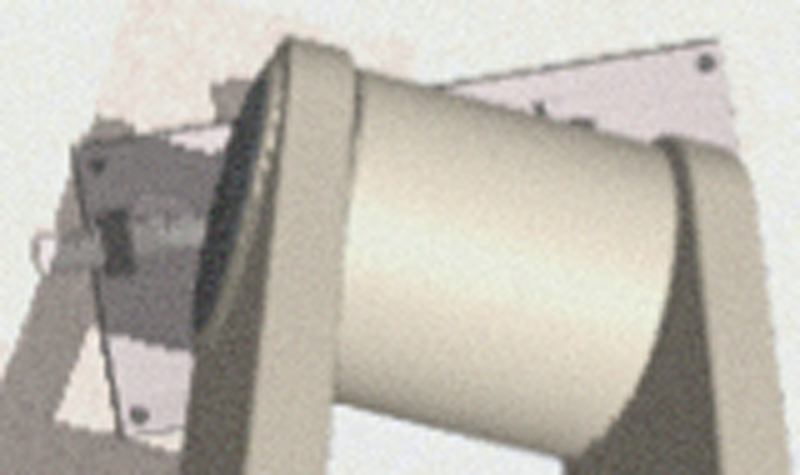

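Call:
apply_moves:
  motion: "-0.4 -0.001 0 0 0; -0.4 -0.002 0 0 0; -0.4 -0.003 0 0 0; -0.4 -0.004 0 0 0; -0.4 -0.005 0 0 0; -0.4 -0.006 0 0 0; -0.4 -0.006 0 0 0; -0.4 -0.006 0 0 0"

```text
clock: 20.4
eef_pos: [566.4, -139.0, 194.9]
tcp_rot: [-3.141, -0.0, 1.752]
contact_force: [-3.5, 0.4, 5.2]
opening: 0.345
```

Call:
apply_moves:
  motion: "-0.4 -0.0005 0 0 0; -0.4 -0.001 0 0 0; -0.4 -0.0015 0 0 0; -0.4 -0.002 0 0 0; -0.4 -0.002 0 0 0; -0.4 -0.002 0 0 0"

```text
clock: 20.9
eef_pos: [566.7, -140.9, 194.9]
tcp_rot: [-3.141, -0.001, 1.752]
contact_force: [-2.4, 0.4, 5.6]
opening: 0.346
```

```bash
python3 - <<'E'
from h import *
S=cam("scene")
def e(im,k): return cv2.resize(cv2.convertScaleAbs(im[:,:,::-1],alpha=1.6,beta=10),None,fx=k,fy=k,interpolation=cv2.INTER_CUBIC)
cv2.imwrite("pics/s16.png",e(S["img"][80:160,185:285],7))
E
```

```text
(no output)
```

View pics/s16.png

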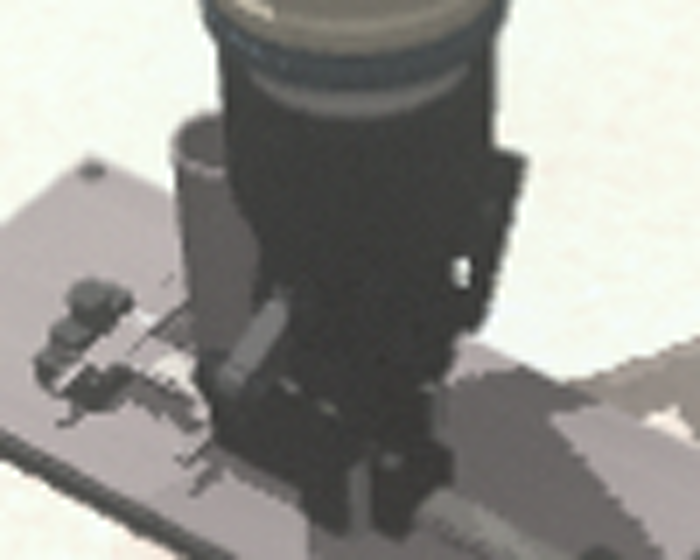

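The jaw is now carrying the sleeve toward the fixed jaw, upright. Continue in fine steps, watching the force along the beam.

Call:
apply_moves:
  motion: "-0.4 -0.0005 0 0 0; -0.4 -0.001 0 0 0; -0.4 -0.0015 0 0 0; -0.4 -0.0015 0 0 0; -0.4 -0.0015 0 0 0"

```text
clock: 21.37
eef_pos: [567.0, -142.4, 194.9]
tcp_rot: [-3.141, -0.001, 1.752]
contact_force: [-2.9, 1.4, 6.1]
opening: 0.346
```

Call:
apply_moves:
  motion: "-0.4 -0.0005 0 0 0; -0.4 -0.001 0 0 0; -0.4 -0.001 0 0 0; -0.4 -0.001 0 0 0"

```text
clock: 21.7
eef_pos: [567.2, -143.4, 194.9]
tcp_rot: [-3.141, -0.001, 1.752]
contact_force: [-3.3, 0.8, 5.1]
opening: 0.342
```

Call:
apply_moves:
  motion: "-0.4 -0.0005 0 0 0; -0.4 -0.001 0 0 0; -0.4 -0.001 0 0 0; -0.4 -0.001 0 0 0"

```text
clock: 22.03
eef_pos: [567.3, -143.9, 194.9]
tcp_rot: [-3.14, -0.001, 1.752]
contact_force: [-2.9, 5.7, 5.8]
opening: 0.344
```

Call:
apply_moves:
  motion: "-0.4 -0.0005 0 0 0; -0.4 -0.001 0 0 0; -0.4 -0.001 0 0 0; -0.4 -0.001 0 0 0"

```text
clock: 22.37
eef_pos: [567.4, -144.3, 194.9]
tcp_rot: [-3.14, -0.002, 1.752]
contact_force: [-3.9, 9.6, 7.4]
opening: 0.344
```

```bash
python3 - <<'E'
from h import *
S=cam("scene")
def e(im,k): return cv2.resize(cv2.convertScaleAbs(im[:,:,::-1],alpha=1.6,beta=10),None,fx=k,fy=k,interpolation=cv2.INTER_CUBIC)
cv2.imwrite("pics/s17.png",e(S["img"][80:160,185:285],7))
E
```

```text
(no output)
```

View pics/s17.png

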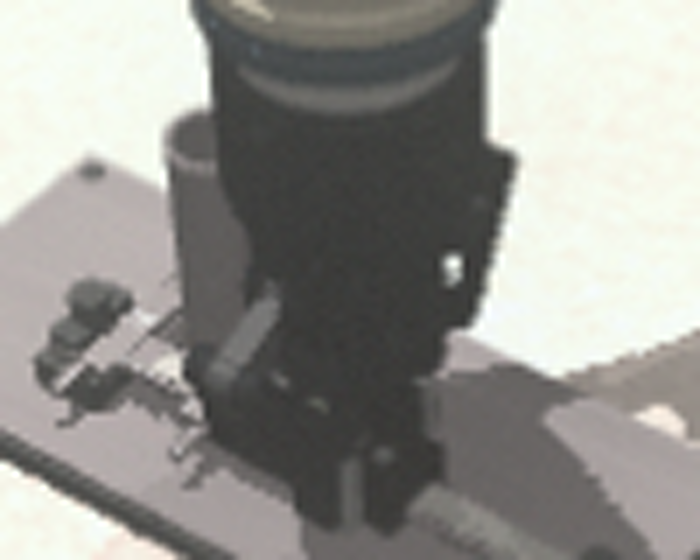

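Force along the beam jumped to ~10 N: both jaws are on the sleeve. Ease the push to a light one, then let go.

Call:
apply_moves:
  motion: "-0.4 0.0004 0 0 0; -0.4 0.0008 0 0 0; -0.4 0.0011 0 0 0; -0.4 0.0011 0 0 0; -0.4 0.0011 0 0 0"

```text
clock: 22.83
eef_pos: [567.3, -143.8, 194.9]
tcp_rot: [-3.141, -0.001, 1.752]
contact_force: [-3.2, 4.5, 6.3]
opening: 0.343
```

Call:
apply_moves:
  motion: "-0.28 0 0 0 0; -0.24 0 0 0 0; -0.2 0 0 0 0; -0.15 0 0 0 0; -0.1 0 0 0 0; 0 0 0 0 0; 0.2 0 0 0 0; 0.5 0 0 0 0; 1 0 0 0 0; 1 0 0 0 0; 1 0 0 0 0; 1 0 0 0 0"

```text
clock: 23.83
eef_pos: [567.6, -144.4, 194.7]
tcp_rot: [-3.142, -0.0, 1.752]
contact_force: [0.6, -0.8, -1.0]
opening: 1.001
```

Call:
apply_moves:
  motion: "1 0 0 -0.01 0; 1 0 0 -0.03 0; 1 0 0 -0.06 0; 1 0 0 -0.09 0; 1 0 0 -0.12 0; 1 0 0 -0.16 0; 1 0.04 0 -0.17 0; 1 0.08 0 -0.17 0; 1 0.12 0 -0.17 0; 1 0.16 0 -0.17 0; 1 0.2 0 -0.17 0; 1 0.2 0.05 -0.17 0; 1 0.2 0.05 -0.17 0; 1 0.2 0.05 -0.17 0; 1 0.2 0.05 -0.17 0"

```text
clock: 25.08
eef_pos: [580.8, 61.5, 365.0]
tcp_rot: [-3.141, 0.0, 1.752]
contact_force: [-0.4, 0.4, -0.6]
opening: 0.997
```

```bash
python3 - <<'E'
from h import *
S=cam("scene");T=cam("top")
for n in("top","scene"):
  for q in ["sleeve","fixed_face","moving_face"]:
    print(n,q,[( [round(v) for v in d["point"]],round(d["conf"],2)) for d in spotter.place_of(q,n)][:4])
def e(im,k): return cv2.resize(cv2.convertScaleAbs(im[:,:,::-1],alpha=1.6,beta=10),None,fx=k,fy=k,interpolation=cv2.INTER_CUBIC)
cv2.imwrite("pics/s18.png",e(S["img"][80:190,155:300],5))
cv2.imwrite("pics/t18.png",e(T["img"][175:270,265:425],5))
E
```

```text
top sleeve [([760, -26, 8], 0.77), ([550, -230, 15], 0.56), ([758, 54, 3], 0.55), ([551, -191, -1], 0.3)]
top fixed_face [([554, -244, 32], 0.98)]
top moving_face [([551, -214, 30], 0.59)]
scene sleeve [([756, -30, 3], 0.84), ([761, 54, 7], 0.74), ([539, 253, 1], 0.47)]
scene fixed_face [([553, -244, 34], 0.92)]
scene moving_face [([545, -207, 28], 0.76)]
```

View pics/s18.png

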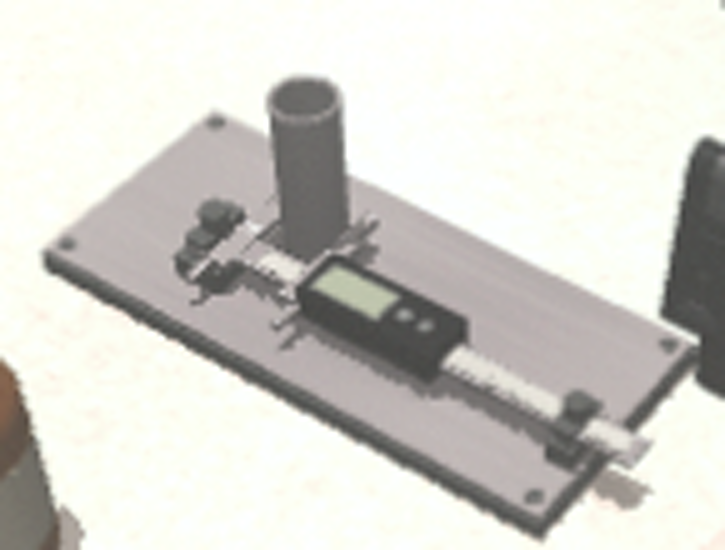

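View pics/t18.png

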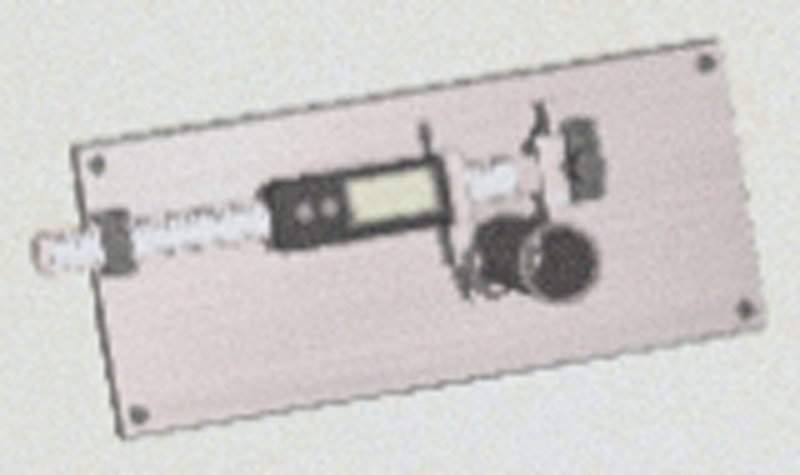

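```bash
python3 - <<'E'
from h import *
s=r.sense();print(s['clock'],s['contact_force'])
print(r.sign_off())
E
```

```text
25.4833 [ 0.3688948   0.54589357 -0.48253594]
the job is handed in; nothing more can be done
None
```

The sleeve is out of the rotor and standing upright on the gauging plate, with the caliper closed on it. I handed the job in at 25.5 s with the gripper open and well clear.

- **Sleeve:** I gripped it across its lean and drew it most of the way out of the cup. With its foot still in the cup I swung it upright, then set it on the plate between the jaws and let go.
- **Caliper:** I slid it shut by its housing until the force along the beam jumped from about 1 N to 10 N. I eased that to about 5 N, then released it and withdrew.
- **Last pictures:** They show the sleeve upright between the jaws. The slider travelled about 36–37 mm, and the detector puts the faces about 34 mm apart (±4 mm), consistent with a 32 mm sleeve.
- **Weaker checks:**
  - The scene-camera detector missed the standing sleeve in the last picture, but the top one found it at (550, -230).
  - The two cameras disagreed by about 4–6 mm on where the stand is, so I relied on the force jump, not the pictures, to know both jaws were bearing.
  - I did not check contact again after letting go.
- **Bystanders:** I did not touch the tray, bottle or jar.

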